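# Refill the spacer feeder and start it

### The job

Refill the parts feeder: pick up the tray by its bar handle and tip it so that all five brass spacers slide into the feeder's hopper, without touching the spacers with the gripper, then stand the empty tray level on the bench and let go of it. After that, turn the feeder's speed dial clockwise until its pointer is at the long mark. Leave the screwdriver and the glass tumbler between them where they are.

Things in the scene. Friction and masses are not known exactly. Their poses are not given: they have to be found in the camera images.
- feeder: Vibratory parts feeder, fixed; place and yaw vary. Origin on the bench, z up. At y -150 to +40, x -95 to +95 mm: grey base carrying the steel hopper. At y +38 to +146, x -85 to +85 mm: grey control box, 55 mm high, with the speed dial on its white top at x -5, y +92 mm. A steel exit chute, 80 mm high, sticks out at +x to x 140 mm (y -80 to -30).
- hopper_floor (a point): Centre of the hopper's inner floor, 48 mm above the bench, axes as the feeder's. The hopper is an open-topped square steel box, 180 x 180 mm outside, 172 mm inside, walls 4 mm, rim 52 mm above this point (100 mm above the bench).
- dial (a joint): Speed dial of the feeder, 0 to 2.6 rad about the vertical, growing clockwise seen from above. Its white pointer points to the feeder's +y at 0, to its +x at 1.57. Seven even marks on the panel from 0 to 2.6; the middle one, at 1.30 rad, is the long thick mark (24 mm, others 7 mm). Starts between 0 and 0.45; stays where it is left (friction 0.03 N m).
- dial_grip (a point): Point on the dial's axis at the height to grip it, 92 mm above the bench. The grip is a black bar 46 mm long in the pointer's direction, 14 mm wide, 32 mm high, its top 7 mm above this point; it turns with the dial.
- tray: Loose sheet-aluminium tray, 150 x 110 mm, 0.24 to 0.39 kg; origin under the middle of its floor, x towards its open end, z up. Floor 3 mm thick; walls 28 mm high on both long sides and at the back (-x); no wall or lip at +x. Yaw starts within 0.7 rad of world +x. Holds five spacers, which start to slide when it is tilted 18 to 26 degrees.
- tray_grip (a point): Place to grip the tray, near the balance point: middle of the black bar handle, 75 mm above the tray's underside, at x -12 mm. The bar runs along the tray's x over its middle line (x -73 to +26 mm), 14 mm wide (y), 16 mm high (z 67 to 83 mm), held only by a post at the back wall; below it is free space.
- tray_mouth (a point): Middle of the tray's open edge, on top of its floor: 75 mm ahead of its origin, 3 mm above its underside.
- spacer1: One of five like brass hexagonal spacers lying in the tray: 14 mm across flats, 24 mm long (along its x), 27 to 44 g; origin at its centre.
- spacer2: One of five like brass hexagonal spacers lying in the tray: 14 mm across flats, 24 mm long (along its x), 27 to 44 g; origin at its centre.
- spacer3: One of five like brass hexagonal spacers lying in the tray: 14 mm across flats, 24 mm long (along its x), 27 to 44 g; origin at its centre.
- spacer4: One of five like brass hexagonal spacers lying in the tray: 14 mm across flats, 24 mm long (along its x), 27 to 44 g; origin at its centre.
- spacer5: One of five like brass hexagonal spacers lying in the tray: 14 mm across flats, 24 mm long (along its x), 27 to 44 g; origin at its centre.
- screwdriver: Bystander, loose: red-handled screwdriver, 200 mm long, lying along x on the bench, up to 26 mm high, about the middle of the bench between tray and feeder; origin under its middle.
- tumbler: Bystander, loose: clear glass tumbler, 68 mm wide, 110 mm high, upright; origin under its centre.

How it is judged (in metres and radians):
On the way, in this order (a step that is already met when the one before it is completed fails the run):
1. all five spacers are in the hopper (x of spacer1 in the frame of hopper_floor between -0.086 and 0.086 m and y of spacer1 in the frame of hopper_floor between -0.086 and 0.086 m and z of spacer1 in the frame of hopper_floor between 0 and 0.05 m and x of spacer2 in the frame of hopper_floor between -0.086 and 0.086 m and y of spacer2 in the frame of hopper_floor between -0.086 and 0.086 m and z of spacer2 in the frame of hopper_floor between 0 and 0.05 m and x of spacer3 in the frame of hopper_floor between -0.086 and 0.086 m and y of spacer3 in the frame of hopper_floor between -0.086 and 0.086 m and z of spacer3 in the frame of hopper_floor between 0 and 0.05 m and x of spacer4 in the frame of hopper_floor between -0.086 and 0.086 m and y of spacer4 in the frame of hopper_floor between -0.086 and 0.086 m and z of spacer4 in the frame of hopper_floor between 0 and 0.05 m and x of spacer5 in the frame of hopper_floor between -0.086 and 0.086 m and y of spacer5 in the frame of hopper_floor between -0.086 and 0.086 m and z of spacer5 in the frame of hopper_floor between 0 and 0.05 m), for 0.3 s.
2. the empty tray stands level on the bench, let go (height (world z) of tray below 0.006 m and angle between tray's own z axis and vertical below 0.07 rad and contact force between the fingers and tray below 0.1 N), for 0.2 s.
3. the dial's pointer is at the long mark (value of joint dial between 1.16 and 1.44 rad), for 0.2 s.
At the end, for the whole second after the job is handed in: All five spacers lie at rest in the hopper, below its rim (centres within 86 mm of its middle in x and y, under 50 mm above its floor); the tray stands on the bench (under 6 mm above it, tilt under 0.07 rad), released and at rest; the dial reads 1.30 rad within 0.14 rad (all of step 1 and all of step 2 and all of step 3 and linear speed of each of spacer1, spacer2, spacer3, spacer4, spacer5, tray below 0.03 m/s); the robot touches nothing.
It fails at once if the gripper touches a spacer (contact force between the fingers and spacer1 above 0.5 N or contact force between the fingers and spacer2 above 0.5 N or contact force between the fingers and spacer3 above 0.5 N or contact force between the fingers and spacer4 above 0.5 N or contact force between the fingers and spacer5 above 0.5 N).
It fails at once if the screwdriver or the tumbler is shifted by more than 40 mm, or the tumbler is knocked over (distance of any of screwdriver, tumbler from where it was at the start of the episode above 0.04 m or angle between tumbler's own z axis and vertical above 0.5 rad).
It also fails if it takes over 72 s, if anything falls off the work surface, if the arm or the gripper's body presses on something with over 40 N, if the wrist force passes 120 N, or if a joint passes its speed limit or range.

### The arm

A 7-joint arm with a two-finger parallel gripper is mounted at the origin on the work surface. World frame = base frame: x ahead of the robot, y to its left, z up, the work surface at z = 0. Lengths are in m, angles in degrees, forces in N, time in s.
With the tool pointing down it reaches from about 0.425 to 0.875 m from the base axis. Payload 4.7 kg.
Tool frame: the origin (TCP) lies at the centre of the arm's flange, where the gripper is bolted on; the fingertips stand 182 mm ahead of it and the grasp point (between the pads) lies 164 mm ahead of it; z points along the fingers, y is the line along which they close (so a half turn about z gives the same grasp; the last joint's range is limited). The gripper opens to 87 mm and grips with 3 to 60 N. Pads are 19 mm wide; open, the fingers measure 117 mm over their backs; the gripper's body (75 mm by 190 mm) begins 51 mm behind the grasp point.
Start: joints at [-70.182, 18.392, -4.016, 83.108, 1.295, 78.541, -3.26], TCP at [0.212, 0.615, 0.405] pointing down, gripper open.
Joint ranges: [-163.93, 163.93], [-17.29, 119.83], [-79.2, 71.16], [3.27, 140.29], [-89.18, 269.18], [5.43, 117.66], [-154.24, 154.24]. Speed limits (degrees/s): [147.25, 147.25, 180, 180, 180, 180, 180].

### API

Orientations are given as [roll, pitch, yaw] about the fixed x, y, z axes, in that order (R = Rz(yaw) Ry(pitch) Rx(roll)).
In Python, from cell import env gives the robot as it stands. The module is installed in compiled form; this text tells all that it offers.
- The arm moves only by the tool step_arm, never from a script. Its argument "steps" is one flat list of numbers, 5 for each row, row after row: the opening, from 0 (shut) to 1 (fully open), then the shift along the tool's x, y, z in mm, then the turn about the tool's z in degrees. In form: [grip, dx, dy, dz, roll, grip, dx, dy, dz, roll, ...]. A call has 1 to 12 rows; each row shifts and turns the commanded pose from where the row before left it, along the tool's axes as they then stand; what a row does not reach is not made up. A row lasts 1/8 s, in which the tool goes at most 62.5 mm and 10.7 degrees, less where a joint would pass 70% of its speed; a pose out of reach is approached as far as the arm can. A call with a gripper value outside its range is refused whole. The fingers move at their own pace and stop on an object; "grip_force" is the grip in N (left out, the last holds). Time passes only in rows, so rows that do not move let the fingers close. It gives the time, the measured TCP pose, the force, the opening and the grip force at its end, in the units of the state.
- env.get_obs(): the state, without advancing time (a new reading comes with each control period).
- env.read_camera(name): name is "scene" or "top" or "wrist"; returns a dict with "image" (480x640x3 uint8, red, green, blue), "camera_matrix" (3x3 intrinsics, pixels), "R" (3x3) and "t" (3): a world point X has camera coordinates R X + t. Camera axes: x right, y down, z forward; pixel columns grow to the right and rows downward; lengths in m; the calibration is good to about 2 mm. A picture is of the moment at which its call begins. There is no depth.
- env.sign_off(): hands the job in; it is judged then, once.
The state is a dict: "time_s": time; "qpos": joint angles; "joint_velocities": joint speeds; "effort": joint torques, N m; "tool_pos": TCP position; "tool_rot": TCP orientation; "force": force on the tool from outside, world axes, zero at the start; "wrist_torque": the same for the moment, N m; "grip_width": finger opening in m; "grasp_force": force on a finger pad.
Only numpy, scipy, OpenCV 4.12 (cv2) and the standard library are available. Lean on these libraries where they do the work, as an engineer would, in place of code of your own. Each camera call takes 0.05 s, during which the arm holds its last target. There are 200 camera calls.

## Working session

There is one attempt and no reset: what is moved stays moved. The work goes in short steps, Python scripts to look and compute and a tool call to move; the robot and the scene stay as the last step left them, time stands still between calls to the robot, and variables do not carry over. Pictures are saved under pics/ and viewed, at most 10 in all, crops included, and the job is handed in when it is done.

Besides the shell and the picture viewer there is one more tool, called after ">>>" by a JSON object that holds its "op" and its "data", one argument or row to a line. step_arm: Moves the arm, as the interface text tells. Its arguments: {"type":"object","properties":{"steps":{"type":"array","items":{"type":"number"}},"grip_force":{"type":"number"}},"required":["steps"]}

```bash
mkdir -p pics
python3 - <<'E'
from cell import env
import cv2,numpy as np
o=env.get_obs(); print(o['time_s'],o['tool_pos'],o['tool_rot'],o['grip_width'])
for n in('top','scene'):
    c=env.read_camera(n); cv2.imwrite(f'pics/{n}0.png',c['image'][:,:,::-1]); print(n,np.round(c['camera_matrix'],1).tolist(),np.round(c['R'],4).tolist(),np.round(c['t'],4).tolist())
E
```

```text
0.0 [0.21170291 0.61434094 0.40366678] [-1.79891769e+02  5.92594816e-03  1.60990141e+02] 0.08704745989314464
top [[605.1, 0.0, 323.1], [0.0, 605.1, 238.8], [0.0, 0.0, 1.0]] [[-0.028, -0.9996, -0.0043], [-0.9899, 0.0283, -0.1389], [0.1389, 0.0003, -0.9903]] [0.046, 0.5946, 1.0489]
scene [[595.5, 0.0, 313.8], [0.0, 595.5, 235.0], [0.0, 0.0, 1.0]] [[0.5544, 0.8322, -0.0061], [0.5797, -0.3914, -0.7147], [-0.5972, 0.3926, -0.6994]] [-0.3434, -0.277, 1.6243]
```

View pics/top0.png

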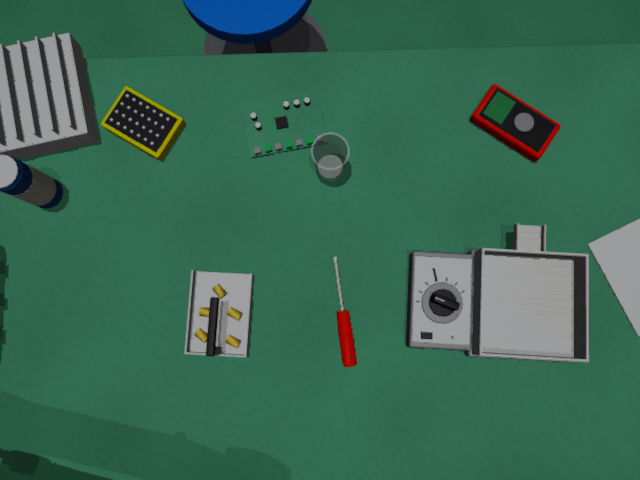

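View pics/scene0.png

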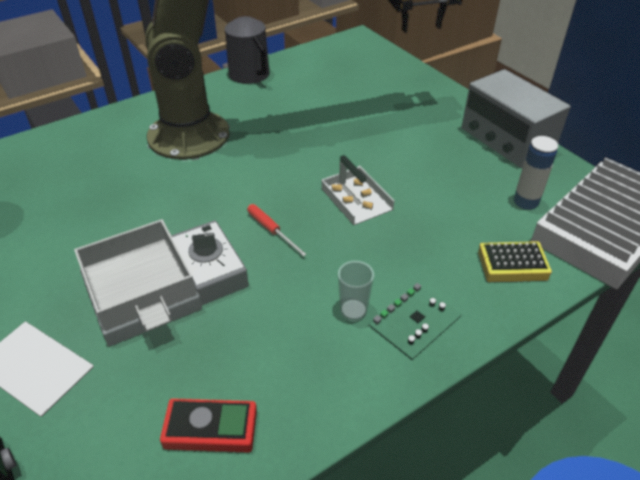

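The top view shows the tray at about (220,313) with its open end up (+x). The screwdriver is at (345,312), the tumbler at (330,157) and the feeder at (500,303). The dial pointer is left of the long mark. I'll enlarge the tray and feeder to get accurate pixels.

```bash
cat > h.py <<'E'
import cv2,numpy as np
from cell import env
def ray(c,uv,z):
    K,R,t=(np.array(c[k]) for k in('camera_matrix','R','t'))
    o=-R.T@t; d=R.T@np.linalg.solve(K,[uv[0],uv[1],1]); return o+d*(z-o[2])/d[2]
E
python3 - <<'E'
import cv2,numpy as np
im=cv2.imread('pics/top0.png')
a=cv2.resize(im[260:365,180:260],None,fx=5,fy=5,interpolation=cv2.INTER_CUBIC)
b=cv2.resize(im[240:370,400:600],None,fx=3.9,fy=3.9,interpolation=cv2.INTER_CUBIC)
cv2.imwrite('pics/trayx5.png',a);cv2.imwrite('pics/feedx39.png',b)
E
```

```text
(no output)
```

View pics/trayx5.png

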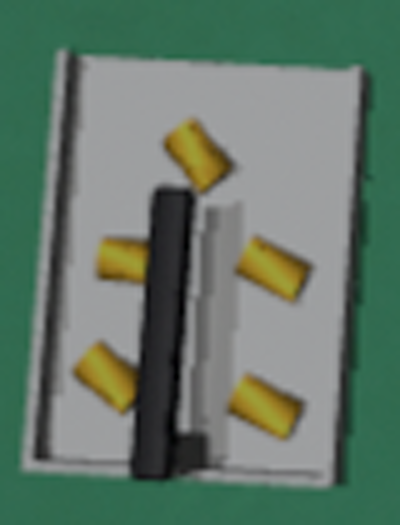

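View pics/feedx39.png

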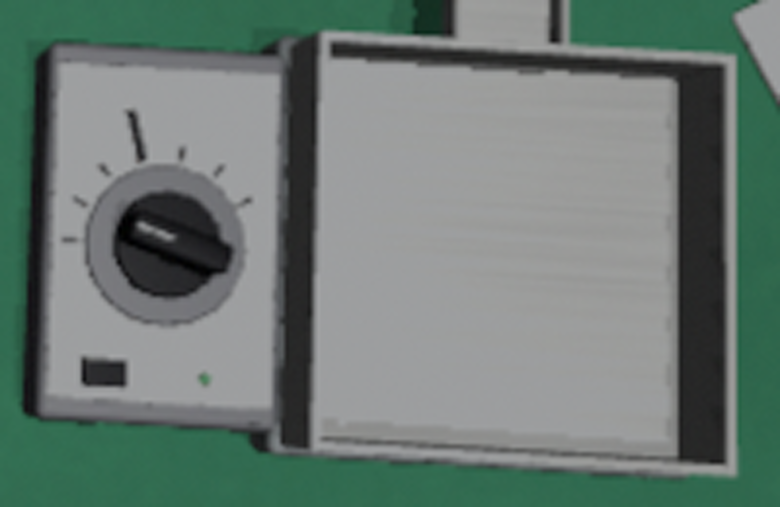

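Run:
```python
from h import *
c=env.read_camera('top'); 
T=lambda u,v,z:ray(c,(180+u/5,260+v/5),z)
F=lambda u,v,z:ray(c,(400+u/3.9,240+v/3.9),z)
f=T(173,188,.083); b=T(152,474,.083)
print('bar',f,b,np.linalg.norm(f-b), np.degrees(np.arctan2(*(f-b)[1::-1])))
yaw=np.arctan2(*(f-b)[1::-1]);g=(f+b)/2+.0115*np.array([np.cos(yaw),np.sin(yaw),0]);print('grip',g)
tc=[T(62,50,.028),T(368,68,.028),T(340,485,.028),T(25,470,.028)]
print('tray corners',np.round(tc,3).tolist(),np.mean(tc,0))
h=[F(320,32,.1),F(735,57,.1),F(735,473,.1),F(310,450,.1)]
print('hop',np.round(h,3).tolist(),np.mean(h,0),[np.linalg.norm(h[i]-h[i-1]) for i in range(4)])
R=[np.degrees(np.arctan2(*(p)[1::-1])) for p in(h[0]-h[3],h[1]-h[2],h[0]-h[1],h[3]-h[2])];print('fyaw',R)
y=np.radians(np.mean(R[:2]+[r-90 for r in R[2:]]));hc=np.mean(h,0)
p0=F(137,222,.099);p1=F(222,258,.099);print('dialbar',p0,p1,(p0+p1)/2,'ang',np.degrees(np.arctan2(*(p0-p1)[1::-1])))
print(np.degrees(y)); 
for n,q in(('tumbler',ray(c,(330,170),0)),('sd',ray(c,(345,312),.0))):print(n,q)
print(env.get_obs()['qpos'])
```

```text
bar [0.49364658 0.21756747 0.083     ] [0.39757718 0.22496106 0.083     ] 0.09635348427002546 -4.400859295786421
grip [0.45707797 0.22038183 0.083     ]
tray corners [[0.547, 0.268, 0.028], [0.538, 0.157, 0.028], [0.389, 0.169, 0.028], [0.398, 0.281, 0.028]] [0.4680095 0.2183852 0.028    ]
hop [[0.564, -0.24, 0.1], [0.548, -0.42, 0.1], [0.37, -0.404, 0.1], [0.385, -0.225, 0.1]] [ 0.46664471 -0.32215406  0.1       ] [np.float64(0.1793633260329109), np.float64(0.18011905510120854), np.float64(0.17787700331884027), np.float64(0.18001160376879938)]
fyaw [np.float64(-5.0470085061499645), np.float64(-5.082981297912844), np.float64(84.8794488614429), np.float64(85.35250009570642)]
dialbar [ 0.48355216 -0.15646701  0.099     ] [ 0.46710168 -0.19217676  0.099     ] [ 0.47532692 -0.17432188  0.099     ] ang 65.26579410948004
-4.974510211728374
tumbler [0.733221   0.01237732 0.        ]
sd [ 0.46442948 -0.00727778  0.        ]
[-70.17963784  18.42981383  -4.01829293  83.15789144   1.2956577
  78.54087664  -3.25968949]
```

>>> {"op": "step_arm", "data": {
  "steps": [1,0,0,50,-7.2,1,0,0,50,-7.2,1,-34.4,-46.7,0,0,1,-34.4,-46.7,0,0,1,-34.4,-46.7,0,0,1,-34.4,-46.7,0,0,1,-34.4,-46.7,0,0,1,-34.4,-46.7,0,0,1,-34.4,-46.7,0,0,1,-34.4,-46.7,0,0,1,0,0,0,0,1,0,0,0,0],
  "grip_force": 40
}}

```text
time_s: 1.65
tool_pos: [0.4558, 0.2204, 0.3046]
tool_rot: [180.0, -0.0, 175.4]
force: [-0.4, 0.3, -0.4]
grip_width: 0.0873
grasp_force: 0.0
```

Run:
```python
from h import *
o=env.get_obs();print(o['tool_pos'],o['tool_rot'],o['qpos'])
c=env.read_camera('wrist');cv2.imwrite('pics/w1.png',c['image'][:,:,::-1])
K,R,t=c['camera_matrix'],c['R'],c['t']
for X in([.456,.2195,.075],[.456,.2195,.083]):
    p=K@(R@np.array(X)+t);print(p[:2]/p[2])
```

```text
[0.45575048 0.22036008 0.30460824] [ 1.79974537e+02 -3.58278646e-02  1.75373793e+02] [-38.92214165   5.18495766  10.65678592 110.85043214  -1.1101555
  64.07402082  57.55151305]
[321.75352218 266.79786196]
[321.6588563  271.54517656]
```

View pics/w1.png

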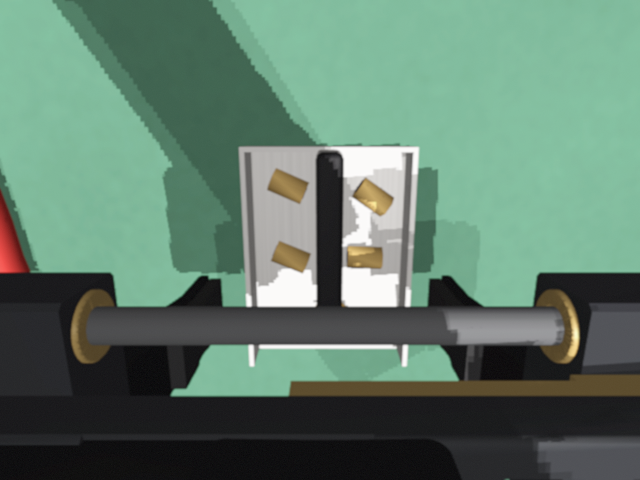

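The wrist view shows the bar at column 329, aligned with the tool. The grasp centre is at about column 324, so I'll shift 2.5 mm towards +y. The spacers are clear of the fingers.

>>> {"op": "step_arm", "data": {
  "steps": [1,0,2.5,33,0,1,0,0,32.5,0,1,0,0,0,0,0,0,0,0,0,0,0,0,0,0,0,0,0,0,0,0,0,0,0,0,0,0,0,0,0,0,0,0,0,0,0,0,0,0,0],
  "grip_force": 50
}}

```text
time_s: 2.95
tool_pos: [0.4563, 0.2225, 0.2392]
tool_rot: [180.0, -0.0, 175.4]
force: [1.0, -0.3, -1.2]
grip_width: 0.0248
grasp_force: 0.0
```

>>> {"op": "step_arm", "data": {
  "steps": [0,0,0,0,0,0,0,0,0,0,0,0,0,0,0,0,0,0,0,0,0,0,0,-5,0,0,0,0,-10,0,0,0,0,-20,0,0,0,0,-30,0,0,0,0,-30,0,0,0,0,-30,0,0,0,0,-15,0,0,0,0,0,0]
}}

```text
time_s: 4.45
tool_pos: [0.4564, 0.2226, 0.3801]
tool_rot: [179.9, 0.1, 175.4]
force: [0.4, -0.1, -5.4]
grip_width: 0.0129
grasp_force: 50.0
```

Run:
```python
from h import *
c=env.read_camera('scene');im=c['image'][60:300,240:500,::-1]
w=env.read_camera('wrist')['image'][:,:,::-1]
cv2.imwrite('pics/a2.png',np.hstack([cv2.resize(im,(433,400)),cv2.resize(w[80:400,160:480],(350,400))[:, :350]]))
```

```text
(no output)
```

View pics/a2.png

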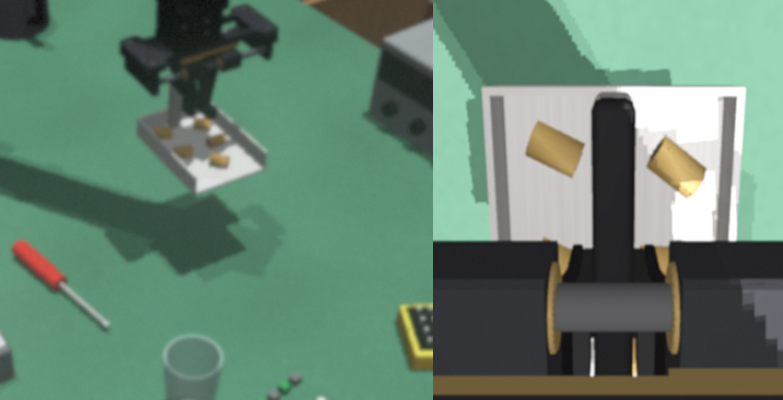

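The tray is held level with all five spacers in it. Next I'll carry it sideways over the hopper.

>>> {"op": "step_arm", "data": {
  "steps": [0,0,-10,0,0,0,0,-25,0,0,0,0,-40,0,0,0,0,-50,0,0,0,0,-50,0,0,0,0,-50,0,0,0,0,-50,0,0,0,0,-50,0,0,0,0,-50,0,0,0,0,-50,0,0,0,0,-45,0,0,0,0,-35,0,0]
}}

```text
time_s: 6.05
tool_pos: [0.414, -0.2833, 0.3786]
tool_rot: [180.0, -0.1, 175.3]
force: [0.3, 1.1, -4.3]
grip_width: 0.0135
grasp_force: 50.0
```

>>> {"op": "step_arm", "data": {
  "steps": [0,-1.6,-20,0,0.4,0,-1.6,-16,0,0,0,0,0,0,0,0,0,0,0,0]
}}

```text
time_s: 6.55
tool_pos: [0.4156, -0.3163, 0.3787]
tool_rot: [179.9, -0.1, 175.0]
force: [-0.5, 0.2, -4.7]
grip_width: 0.0137
grasp_force: 50.0
```

Run:
```python
from h import *
o=env.get_obs();print(o['tool_pos'],o['tool_rot'],o['qpos'])
c=env.read_camera('scene');im=c['image'][100:340,20:280,::-1]
w=env.read_camera('wrist')['image'][:,:,::-1]
cv2.imwrite('pics/a3.png',np.hstack([cv2.resize(im,(433,400)),cv2.resize(w[80:400,160:480],(350,400))]))
```

```text
[ 0.41556488 -0.31632442  0.37865038] [ 1.79928792e+02 -6.15902910e-02  1.74999223e+02] [-11.25692      3.80946765  47.9689012  104.65986609  -2.98923252
  72.89933498 122.53230753]
```

View pics/a3.png

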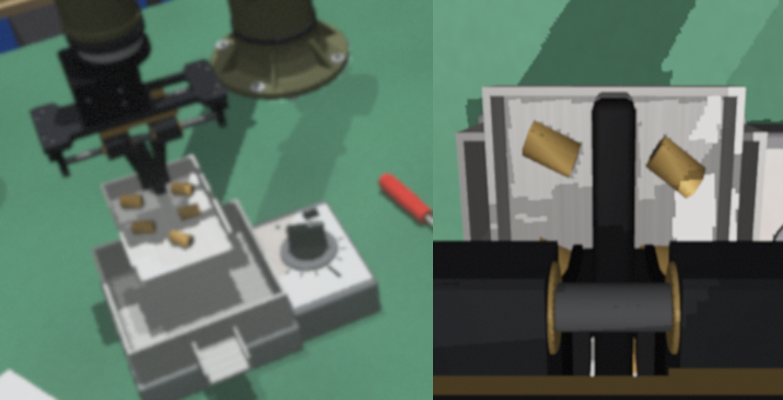

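>>> {"op": "step_arm", "data": {
  "steps": [0,0,0,20,0,0,0,0,16,0,0,0,0,4,0,0,-6,0,3.6,0,0,-6,0,3.6,0,0,-5.5,0,4.6,0,0,-5.5,0,4.6,0,0,-3,0,3,0,0,0,0,0,0,0,0,0,0,0],
  "grip_force": 30
}}

```text
time_s: 7.9
tool_pos: [0.4422, -0.3194, 0.3202]
tool_rot: [-180.0, 0.1, 175.0]
force: [2.7, -0.6, -0.5]
grip_width: 0.0141
grasp_force: 30.0
```

Run:
```python
from h import *
c=env.read_camera('scene');im=c['image'][100:340,20:280,::-1]
w=env.read_camera('wrist')['image'][:,:,::-1]
cv2.imwrite('pics/a4.png',np.hstack([cv2.resize(im,(433,400)),cv2.resize(w[80:400,160:480],(350,400))]))
```

```text
(no output)
```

View pics/a4.png

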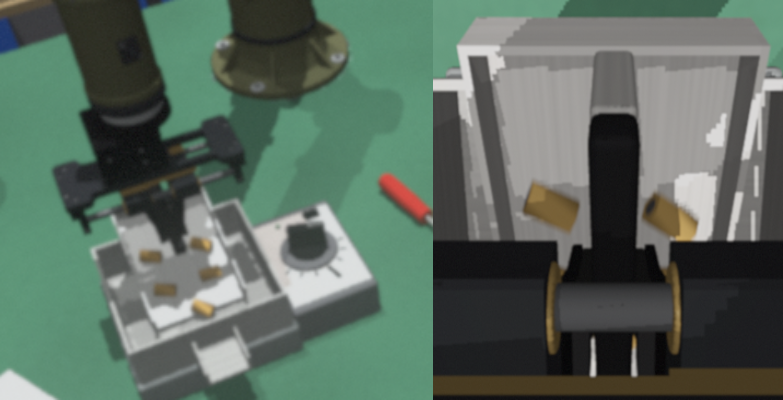

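The tray tilted about 20° on the rim and holds there. Now I'll raise it a little and push its mouth against the far wall to tilt it further.

>>> {"op": "step_arm", "data": {
  "steps": [0,0,0,-9,0,0,0,0,-9,0,0,-11,0,0,0,0,-11,0,0,0,0,-11,0,0,0,0,-11,0,0,0,0,-11,0,0,0,0,-6,0,-2,0,0,-6,0,-2,0,0,-6,0,-2,0,0,-6,0,-2,0,0,0,0,0,0],
  "grip_force": 40
}}

```text
time_s: 9.5
tool_pos: [0.5199, -0.3264, 0.3455]
tool_rot: [180.0, -0.2, 175.0]
force: [-4.4, 1.1, -1.1]
grip_width: 0.0141
grasp_force: 40.0
```

>>> {"op": "step_arm", "data": {
  "steps": [0,-6,0,-2,0,0,-6,0,-2,0,0,-5,0,-1,0,0,0,0,0,0,0,10,0,0,0,0,15,0,-2,0,0,15,0,-2,0,0,10,0,0,0,0,0,0,0,0,0,0,0,0,0]
}}

```text
time_s: 10.75
tool_pos: [0.488, -0.323, 0.355]
tool_rot: [180.0, 0.1, 175.0]
force: [-1.0, -0.3, -3.0]
grip_width: 0.0135
grasp_force: 40.0
```

Run:
```python
from h import *
c=env.read_camera('scene');im=c['image'][100:340,20:280,::-1]
w=env.read_camera('wrist')['image'][:,:,::-1]
cv2.imwrite('pics/a5.png',np.hstack([cv2.resize(im,(433,400)),cv2.resize(w[80:400,160:480],(350,400))]))
```

```text
(no output)
```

View pics/a5.png

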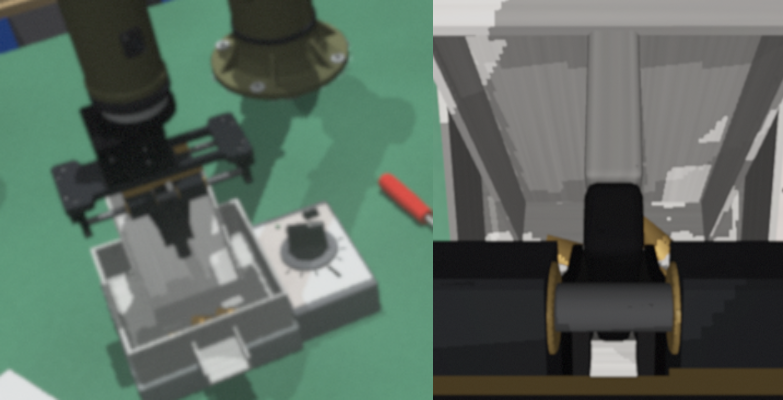

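The tray looks empty at about 40° tilt, and the load has dropped by about 1.7 N. I'll lift it clear and carry it back.

>>> {"op": "step_arm", "data": {
  "steps": [0,0,0,-30,0,0,0,0,-50,0,0,0,0,-10,0,0,7,50,0,0,0,8,55,0,0,0,8,55,0,0,0,8,55,0,0,0,8,55,0,0,0,8,55,0,0,0,8,55,0,0,0,8,55,0,0,0,8,55,0,0],
  "grip_force": 50
}}

```text
time_s: 12.35
tool_pos: [0.4592, 0.1728, 0.4438]
tool_rot: [-180.0, -0.0, 175.0]
force: [0.0, -0.3, -3.5]
grip_width: 0.0136
grasp_force: 50.0
```

>>> {"op": "step_arm", "data": {
  "steps": [0,8,50,0,0,0,0,0,0,0,0,0,0,30,0,0,0,0,30,0,0,0,0,20,0,0,0,0,0,0]
}}

```text
time_s: 13.1
tool_pos: [0.4555, 0.2204, 0.3625]
tool_rot: [-179.8, -0.2, 174.9]
force: [0.2, -0.4, -3.5]
grip_width: 0.0135
grasp_force: 50.0
```

Run:
```python
from h import *
print(env.get_obs()['tool_pos'])
c=env.read_camera('top')['image'][:,:,::-1]; s=env.read_camera('scene')['image'][60:300,240:500,::-1]
cv2.imwrite('pics/a6.png',np.hstack([cv2.resize(c[240:370,400:600],(560,364)),cv2.resize(s,(240,364))]))
```

```text
[0.45554383 0.22039634 0.36248814]
```

View pics/a6.png

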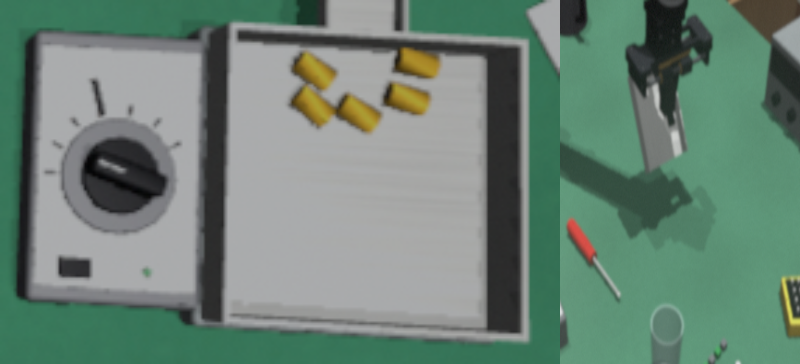

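All five spacers lie in the hopper. To level the tray, I'll touch its mouth on the bench ahead of the old spot, then drag backwards while lowering.

>>> {"op": "step_arm", "data": {
  "steps": [0,-35,0,30,0,0,-35,0,30,0,0,0,0,15,0,0,0,0,8,0,0,0,0,3,0,0,0,0,0,0],
  "grip_force": 30
}}

```text
time_s: 13.95
tool_pos: [0.5255, 0.2159, 0.2799]
tool_rot: [179.9, 0.1, 175.0]
force: [-0.7, -0.9, -1.6]
grip_width: 0.0137
grasp_force: 30.0
```

>>> {"op": "step_arm", "data": {
  "steps": [0,11,0,3,0,0,11,0,3,0,0,10.5,0,4.2,0,0,10.5,0,4.2,0]
}}

```text
time_s: 14.45
tool_pos: [0.4833, 0.2195, 0.2689]
tool_rot: [179.8, 0.2, 175.0]
force: [-4.5, -1.8, 14.5]
grip_width: 0.0139
grasp_force: 30.0
```

>>> {"op": "step_arm", "data": {
  "steps": [0,12,0,3,0,0,12,0,3,0,0,0,0,0,0]
}}

```text
time_s: 14.82
tool_pos: [0.4576, 0.2218, 0.2584]
tool_rot: [180.0, -0.1, 175.1]
force: [-0.8, 0.3, 0.7]
grip_width: 0.0136
grasp_force: 30.0
```

>>> {"op": "step_arm", "data": {
  "steps": [0,9,0,5,0,0,8,0,5,0,0,7,0,5,0,0,2,0,3,0,0,0,0,0,0]
}}

```text
time_s: 15.45
tool_pos: [0.4327, 0.2236, 0.2401]
tool_rot: [-180.0, -0.1, 175.0]
force: [-0.4, -0.4, -2.2]
grip_width: 0.0137
grasp_force: 30.0
```

Run:
```python
from h import *
print(env.get_obs()['tool_pos'],env.get_obs()['qpos'])
c=env.read_camera('wrist')['image'].astype(int)
# tray back-wall top edge and width in the wrist view (level pickup: back edge v~150, u 240-418)
g=c[:,:,1]-c[:,:,0]
for v in range(60,300,20):
    m=np.where((abs(g[v])<18)&(c[v].sum(1)>250))[0]; print(v,m.min() if len(m) else None,m.max() if len(m) else None,len(m))
```

```text
[0.43270144 0.22360516 0.24005536] [-45.53933087   7.35543634  16.02114312 116.99993142  -2.45260408
  56.01530229  56.73436452]
60 None None 0
80 None None 0
100 None None 0
120 None None 0
140 203 446 244
160 204 445 218
180 206 443 200
200 207 442 198
220 209 440 194
240 210 440 193
260 212 438 190
280 273 376 28
```

>>> {"op": "step_arm", "data": {
  "steps": [0,2,0,1.5,0,0,1,0,1,0,0,0,0,0,0]
}}

```text
time_s: 15.88
tool_pos: [0.4315, 0.2235, 0.2393]
tool_rot: [179.9, 0.2, 175.0]
force: [1.4, -2.9, 4.7]
grip_width: 0.0139
grasp_force: 30.0
```

>>> {"op": "step_arm", "data": {
  "steps": [0.25,0,0,0,0,0.35,0,0,0,0,0.6,0,0,0,0,0.6,0,0,0,0,0.6,0,0,0,0,0.6,0,0,0,0,0.6,0,0,-20,0,0.6,0,0,-40,0,0.6,0,0,-15,0,0.6,0,0,0,0]
}}

```text
time_s: 17.12
tool_pos: [0.4304, 0.224, 0.3137]
tool_rot: [179.9, 0.1, 175.0]
force: [0.8, -0.4, -0.9]
grip_width: 0.0523
grasp_force: 0.0
```

Run:
```python
from h import *
o=env.get_obs();print(o['tool_pos'],o['qpos'])
a=env.read_camera('top'); c=a['image']
# bright low-saturation tray mask around its place
hsv=cv2.cvtColor(c,cv2.COLOR_RGB2HSV)
m=((hsv[:,:,1]<40)&(hsv[:,:,2]>90)).astype(np.uint8); m[:, :150]=0; m[:,290:]=0; m[:250]=0; m[400:]=0
n,l,s,_=cv2.connectedComponentsWithStats(m); i=1+s[1:,4].argmax(); print(s[i])
ct=max(cv2.findContours((l==i).astype(np.uint8),0,2)[0],key=cv2.contourArea); r=cv2.minAreaRect(ct); b=cv2.boxPoints(r); print(b.tolist())
P=np.array([ray(a,p,.02) for p in b]); print(P.round(3).tolist(),[np.linalg.norm(P[i]-P[i-1]).round(3) for i in range(4)])
```

```text
[0.43039132 0.22402458 0.31370553] [-46.21997472   1.90528834  15.94429733 113.18121091  -0.60321911
  64.85834793  54.96717729]
[ 194  287   58   31 1468]
[[193.27476501464844, 314.8670349121094], [194.65635681152344, 286.5441589355469], [251.3750457763672, 289.3109436035156], [249.9934539794922, 317.6338195800781]]
[[0.467, 0.268, 0.02], [0.518, 0.265, 0.02], [0.51, 0.162, 0.02], [0.459, 0.165, 0.02]] [np.float64(0.103), np.float64(0.051), np.float64(0.103), np.float64(0.051)]
```

>>> {"op": "step_arm", "data": {
  "steps": [0.6,-9.8,-49.2,0,0,0.6,-9.8,-49.2,0,0,0.6,-9.8,-49.2,0,0,0.6,-9.8,-49.2,0,0,0.6,-9.8,-49.2,0,0,0.6,-9.8,-49.2,0,0,0.6,-9.8,-49.2,0,0,0.6,-9.8,-49.2,0,0,0.6,0,0,0,10,0.6,0,0,0,10,0.6,0,0,0,10,0.6,0,0,0,10]
}}

```text
time_s: 18.68
tool_pos: [0.4732, -0.1749, 0.3112]
tool_rot: [-179.9, -0.1, 134.7]
force: [0.1, -0.2, -0.6]
grip_width: 0.0525
grasp_force: 0.0
```

>>> {"op": "step_arm", "data": {
  "steps": [0.6,0,0,0,10,0.6,0,0,0,10,0.6,0,0,0,10,0.6,0,0,0,10,0.6,0,0,0,10,0.6,0,0,0,10,0.6,0,0,0,10,0.6,0,0,0,0,0.6,0,0,0,0]
}}

```text
time_s: 19.8
tool_pos: [0.4736, -0.1749, 0.3122]
tool_rot: [-179.9, 0.0, 65.2]
force: [0.0, 0.3, -0.7]
grip_width: 0.0521
grasp_force: 0.0
```

Run:
```python
from h import *
o=env.get_obs();print(o['tool_pos'],o['tool_rot'],o['qpos'][6])
a=env.read_camera('wrist'); c=a['image']; K,R,t=a['camera_matrix'],a['R'],a['t']
for X in([.4745,-.1745,.099],list(o['tool_pos'][:2])+[.099]): p=K@(R@np.array(X)+t);print('pred',p[:2]/p[2])
u=(c.max(2)<60).astype(np.uint8)[:270]
n,l,s,ce=cv2.connectedComponentsWithStats(u)
for i in range(1,n):
    if s[i,4]>100: print(s[i],ce[i])
# tray check in top view
a=env.read_camera('top');hsv=cv2.cvtColor(a['image'],cv2.COLOR_RGB2HSV)
m=((hsv[:,:,1]<60)).astype(np.uint8); m[:, :150]=0; m[:,290:]=0; m[:250]=0; m[420:]=0
ct=max(cv2.findContours(m,0,2)[0],key=cv2.contourArea); b=cv2.boxPoints(cv2.minAreaRect(ct))
P=np.array([ray(a,p,.028) for p in b]); print(P.round(3).tolist(),[np.linalg.norm(P[i]-P[i-1]).round(3) for i in range(4)])
```

```text
[ 0.47357629 -0.1749051   0.31215199] [-1.79927532e+02  3.90706660e-02  6.51594694e+01] -3.215418051945015
pred [327.75331504 274.40202344]
pred [326.41176848 275.83640431]
[ 289  214   82   56 3574] [329.03161724 244.55288193]
[208 227  30  35 616] [222.40584416 244.01136364]
[[0.368, 0.285, 0.028], [0.52, 0.274, 0.028], [0.508, 0.158, 0.028], [0.357, 0.172, 0.028]] [np.float64(0.114), np.float64(0.152), np.float64(0.116), np.float64(0.152)]
```

The tray's footprint measures 152 x 115 mm, so it lies flat on the bench. The dial is centred under the gripper, so I'll go down and grip it.

>>> {"op": "step_arm", "data": {
  "steps": [0.6,0,0,30,0,0.6,0,0,26,0,0,0,0,0,0,0,0,0,0,0,0,0,0,0,0,0,0,0,0,0,0,0,0,0,0,0,0,0,0,0,0,0,0,0,0],
  "grip_force": 25
}}

```text
time_s: 21.02
tool_pos: [0.4749, -0.1756, 0.2577]
tool_rot: [179.8, -0.0, 65.0]
force: [4.3, -3.2, -0.6]
grip_width: 0.0136
grasp_force: 25.0
```

>>> {"op": "step_arm", "data": {
  "steps": [0,0,0,0,9,0,0,0,0,9,0,0,0,0,9,0,0,0,0,9,0,0,0,0,9,0,0,0,0,9.5,0,0,0,0,0,0,0,0,0,0]
}}

```text
time_s: 22.02
tool_pos: [0.4745, -0.175, 0.2577]
tool_rot: [-180.0, -0.1, 10.7]
force: [2.5, 0.2, 5.9]
grip_width: 0.0134
grasp_force: 25.0
```

>>> {"op": "step_arm", "data": {
  "steps": [0.5,0,0,0,0,0.5,0,0,0,0,0.5,0,0,0,0,0.5,0,0,0,0,0.5,0,0,-30,0,0.5,0,0,-50,0,0.5,0,0,-50,0,0.5,0,50,0,0,0.5,0,60,0,0,0.5,0,60,0,0,0.5,0,0,0,0]
}}

```text
time_s: 23.4
tool_pos: [0.5021, -0.3485, 0.3856]
tool_rot: [179.8, 0.4, 9.9]
force: [-0.5, 0.3, -0.6]
grip_width: 0.0434
grasp_force: 0.0
```

Run:
```python
from h import *
o=env.get_obs();print(o['time_s'],o['tool_pos'],o['tool_rot'],o['force'])
a=env.read_camera('top');c=a['image']
# rectify a patch at z=.099 about the dial: 1 mm = 4 px, world x up, y left
H=[];S=[]
for dx,dy in((.04,.04),(.04,-.04),(-.04,-.04),(-.04,.04)):
    p=a['camera_matrix']@(a['R']@np.array([.4745+dx,-.1745+dy,.099])+a['t']);S.append(p[:2]/p[2]);H.append([160-dy*4000,160-dx*4000])
w=cv2.warpPerspective(c,cv2.getPerspectiveTransform(np.float32(S),np.float32(H)),(320,320),flags=cv2.INTER_CUBIC)
g=w.max(2)
n,l,s,ce=cv2.connectedComponentsWithStats((g<75).astype(np.uint8))
for i in range(1,n):
    if s[i,4]>300: print('dark',s[i],ce[i])
yy,xx=np.mgrid[:320,:320]; r=np.hypot(xx-160,yy-160)
m=(g>110)&(r<80); q=cv2.connectedComponentsWithStats(m.astype(np.uint8))
for i in range(1,q[0]):
    if q[2][i,4]>30:
        P=np.argwhere(q[1]==i)[:,::-1].astype(np.float32); vx,vy,x0,y0=cv2.fitLine(P,cv2.DIST_L2,0,.01,.01).ravel()
        print(q[2][i],'world ang',np.degrees(np.arctan2(-vx,-vy))%180)
cv2.imwrite('pics/dial.png',w)
```

```text
23.4 [ 0.502108   -0.34848337  0.38563905] [179.75228739   0.35054444   9.87379619] [-0.47966826  0.2533934  -0.61876625]
dark [   40    66   191   192 26918] [134.89245115 163.64503306]
[143  81  20  62 510] world ang 11.292694
```

The pointer measures 11.3° in the world frame, so the dial reads about 1.29 rad.

>>> {"op": "step_arm", "data": {
  "steps": [0.5,0,0,-40,0,0.5,0,0,0,0,0.5,0,0,0,0,0.5,0,0,0,0]
}}

```text
time_s: 23.95
tool_pos: [0.505, -0.341, 0.4261]
tool_rot: [-179.9, 0.0, 10.6]
force: [-0.1, 0.2, -0.1]
grip_width: 0.0434
grasp_force: 0.0
```

```bash
python3 -c "
from cell import env
print(env.sign_off())"
```

```text
the job is handed in; nothing more can be done
None
```

The job is handed in at about 24 s, with no verdict returned: all five spacers were in the hopper, the empty tray measured flat and released on the bench, and the dial measured about 1.29 rad; the screwdriver and tumbler were kept clear of on every move but not re-measured at the end.

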